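# Clear and fill a thermometer packing tray

## Robot

A 6-joint arm with a two-finger parallel gripper is mounted at the origin on the work surface. World frame = base frame: x ahead of the robot, y to its left, z up, the work surface at z = 0. Lengths are in m, angles in rad, forces in N, time in s.
With the tool pointing down it reaches from about 0.425 to 0.95 m from the base axis. Payload 14.7 kg.
Tool frame: the origin (TCP) lies midway between the tips of the shut fingers; the grasp point (between the pads) lies 19 mm behind it; z points along the fingers, y is the line along which they close (so a half turn about z gives the same grasp; the last joint's range is limited). The gripper opens to 85 mm and grips with 20 to 120 N. Pads are 22 mm wide; open, the fingers measure 114 mm over their backs; the gripper's body (76 mm by 85 mm) begins 54 mm behind the grasp point. The pads swing forward as they close: fully open they stand 13 mm farther back than shut.
Start: joints at [1.224, 0.48, 1.596, -0, 1.065, -0.047], TCP at [0.192, 0.621, 0.231] pointing down, gripper open.
Joint ranges: [-2.75, 2.75], [-0.82, 2.05], [0.23, 2.67], [-1.56, 4.7], [0.09, 2.69], [-2.92, 2.92]. Speed limits (rad/s): [1.89, 1.89, 2.39, 3.01, 3.01, 3.01].

## Interface

Orientations are given as [roll, pitch, yaw] about the fixed x, y, z axes, in that order (R = Rz(yaw) Ry(pitch) Rx(roll)).
In Python, from bench import arm, camera, ticket gives the robot as it stands. The module is installed in compiled form; this text tells all that it offers.
- The arm moves only by the tool drive_tool, never from a script. Its argument "moves" is a list of rows, each an object of numbers: "x", "y", "z": the shift along the tool's x, y, z in cm; "wx", "wy", "wz": the turn, a rotation vector about the tool's x, y, z in rad; "gripper": the closure, from -1 (fully open) to 1 (shut). In form: [{"x": .., "y": .., "z": .., "wx": .., "wy": .., "wz": .., "gripper": ..}, ...]. A call has 1 to 12 rows; each row shifts and turns the commanded pose from where the row before left it, along the tool's axes as they then stand; what a row does not reach is not made up. A row lasts 1/12 s, in which the tool goes at most 41.7 mm and 7.16 degrees, less where a joint would pass 70% of its speed; a pose out of reach is approached as far as the arm can. A call with a gripper value outside its range is refused whole. The fingers move at their own pace and stop on an object; "grip_force" is the grip in N (left out, the last holds). Time passes only in rows, so rows that do not move let the fingers close. It gives the time, the measured TCP pose, the force, the opening and the grip force at its end, in the units of the state.
- arm.read_state(): the state, without advancing time (a new reading comes with each control period).
- camera(name): name is "side" or "top" or "wrist"; returns a dict with "image" (384x512x3 uint8, blue, green, red), "fx", "fy", "cx", "cy" (pixels), "position" and "rotation" of the camera in the world. Camera axes: x right, y up, looking along -z (the intrinsics and any distortion apply to the point x, -y, -z); pixel columns grow to the right and rows downward; lengths in m; the calibration is good to about 2 mm. A picture is of the moment at which its call begins. There is no depth.
- ticket.sign_off(): hands the job in; it is judged then, once.
The state is a dict: "clock": time; "joints": joint angles; "dq": joint speeds; "joint_torque": joint torques, N m; "tool_pos": TCP position; "orientation": TCP orientation; "wrist_force": force on the tool from outside, world axes, zero at the start; "ft_torque": the same for the moment, N m; "finger_gap": opening from 0.0 (shut) to 1.0 (fully open); "finger_force": force on a finger pad.
Only numpy, scipy, OpenCV 4.12 (cv2) and the standard library are available. Lean on these libraries where they do the work, as an engineer would, in place of code of your own. Each camera call takes 0.05 s, during which the arm holds its last target. There are 200 camera calls.

## Task

First clear the two plastic offcuts out of the packing tray's pockets into the grey scrap bin; only then lay the two finished thermometers from the black pad in the two pockets that you cleared, flat on the pocket floor, display up and head pointing the same way as those already packed, and let go. Their thin shells crack: squeeze them with less than 35 N per finger and set them down softly, neither dropping nor pressing them. Leave the two packed thermometers and everything else on the bench where they are.

Things in the scene. Friction and masses are not known exactly. Their poses are not given: they have to be found in the camera images.
- tray: grey packing tray, fixed, 180 (x) x 344 (y) x 14 high; origin: centre of underside. Four pockets side by side along y at y=-129, -43, +43, +129, each 156 (x) x 50 (y), floor 4 above the bench, rim 14 (10 deep). Two hold packed thermometers, each of the other two one offcut.
- pocket0 (a point): centre of the floor of pocket 0 (tray y=-129 mm), axes as the tray's; packed thermometers have their head towards +x
- pocket1 (a point): centre of the floor of pocket 1 (tray y=-43 mm), axes as the tray's; packed thermometers have their head towards +x
- pocket2 (a point): centre of the floor of pocket 2 (tray y=43 mm), axes as the tray's; packed thermometers have their head towards +x
- pocket3 (a point): centre of the floor of pocket 3 (tray y=129 mm), axes as the tray's; packed thermometers have their head towards +x
- unit_a: to be packed, on the pad: white handheld thermometer, 140 long (x) x 40 wide (y) x 34 high, 90 g, pink face with dark display on top (+z); handle part 95 x 40 x 34 from x=-70 to +25, narrower head 30 wide x 28 high out to x=+70 (+x is the head end). Origin: centre of the underside.
- unit_b: to be packed, on the pad: same as unit_a, same origin and axes.
- unit_a_head (a point): end face of unit_a's head (x=+70, 14 above underside)
- unit_b_head (a point): end face of unit_b's head (x=+70, 14 above underside)
- packed_a: thermometer already in the tray, same shape, origin and axes as unit_a; leave alone
- packed_b: thermometer already in the tray, same shape as unit_a; leave alone
- offcut_block: off-white plastic moulding offcut, stepped block: foot 46 (x) x 26 (y) x 24 high, on it a step 30 (x, from -21 to +9) x 26 (y) up to 38 high; 35 g. Origin: centre of underside.
- offcut_stub: off-white plastic sprue stub: round foot 36 across, 12 high, with an upright stem 24 across up to 39 high; 30 g. Origin: centre of underside.
- bin: grey open scrap bin, fixed, 160 x 160 x 100 high, walls 4; origin: centre of underside. Stands left or right of the tray.
- pad: flat black rubber pad, fixed, 240 (x) x 200 (y) x 8 thick, origin: centre of underside; the two thermometers to be packed lie on it, on the other side of the tray from the bin.
- lens_cap: small grey disc, 28 across, 12 high, at the robot's end of the pad; leave alone
- tape_roll: roll of paper tape, 76 across, 24 high, lying flat between tray and robot; leave alone
- screwdriver: screwdriver 170 long lying beyond the tray; leave alone
- cleaner: white bottle 54 across, 140 high, standing beyond the tray; leave alone
- brush: brush 160 long lying beyond the tray; leave alone

How it is judged:
By the outcome, as a careful person would: the job done as asked, in the order asked, and still so for the second after the job is handed in, with the robot touching nothing.
It also fails if it takes over 72 s, if anything falls off the work surface, if the arm or the gripper's body presses on something with over 40 N, if the wrist force passes 120 N, or if a joint passes its speed limit or range.

## Working session

There is one attempt and no reset: what is moved stays moved. The work goes in short steps, Python scripts to look and compute and a tool call to move; the robot and the scene stay as the last step left them, time stands still between calls to the robot, and variables do not carry over. Pictures are saved under pics/ and viewed, at most 10 in all, crops included, and the job is handed in when it is done.

Besides the shell and the picture viewer there is one more tool, called after "Emit:" by a JSON object that holds its "name" and its "arguments". drive_tool: Moves the arm, as the interface text tells. Its arguments: {"type":"object","properties":{"moves":{"type":"array"},"grip_force":{"type":"number"}},"required":["moves"]}

```bash
mkdir -p pics
cat > h.py <<'E'
import numpy as np, cv2
from bench import arm, camera, ticket
def ray(c,u,v):
    d=np.array([(u-c['cx'])/c['fx'],-(v-c['cy'])/c['fy'],-1.0]); return np.array(c['position']),np.array(c['rotation'])@d
def onplane(c,u,v,z):
    p,d=ray(c,u,v); return p+d*(z-p[2])/d[2]
def proj(c,P):
    q=np.array(c['rotation']).T@(np.array(P)-c['position']); return c['cx']+c['fx']*q[0]/-q[2], c['cy']-c['fy']*q[1]/-q[2]
def tri(c1,a,c2,b):
    p1,d1=ray(c1,*a);p2,d2=ray(c2,*b)
    t=np.linalg.lstsq(np.stack([d1,-d2],1),p2-p1,rcond=None)[0]
    A=p1+t[0]*d1;B=p2+t[1]*d2; return (A+B)/2,np.linalg.norm(A-B)
E
python3 - <<'E'
from h import *
import pickle
D={}
for n in ['top','side','wrist']:
    c=camera(n);D[n]=c;print(n,{k:np.round(v,3).tolist() for k,v in c.items() if k!='image'})
pickle.dump(D,open('d0.pkl','wb'))
cv2.imwrite('pics/top0.png',cv2.resize(D['top']['image'],(800,600)))
cv2.imwrite('pics/side0.png',cv2.resize(D['side']['image'],(800,600)))
print(arm.read_state())
E
```

```text
top {'fx': 346.763, 'fy': 346.763, 'cx': 253.75, 'cy': 197.084, 'position': [0.433, -0.012, 0.922], 'rotation': [0.126, 0.016, -1.562]}
side {'fx': 426.991, 'fy': 426.991, 'cx': 255.056, 'cy': 186.714, 'position': [0.148, -0.923, 0.692], 'rotation': [0.994, -0.016, -0.395]}
wrist {'fx': 270.474, 'fy': 270.474, 'cx': 251.836, 'cy': 190.168, 'position': [0.114, 0.645, 0.374], 'rotation': [-0.327, 0.001, 1.271]}
{'clock': 0.15, 'joints': array([ 1.22438379e+00,  4.80672620e-01,  1.59678211e+00, -7.16212883e-06,
        1.06512396e+00, -4.66043416e-02]), 'dq': array([ 0.00130429, -0.00362267, -0.00298767, -0.00122259,  0.0013457 ,
       -0.0007594 ]), 'joint_torque': array([-1.06179839e-04, -9.51152945e+01, -4.30456781e+01, -5.31476985e-05,
        8.27959855e-03,  1.75867253e-04]), 'tool_pos': array([0.19183406, 0.62067824, 0.23080992]), 'orientation': array([-3.14060739e+00, -3.96816803e-05,  2.84178791e+00]), 'wrist_force': array([-0.50910868, -0.02909635, -0.58575634]), 'ft_torque': array([-0.01456072, -0.01415077,  0.00867957]), 'finger_force': 0.0, 'finger_gap': 1.0003001324201624}
```

View pics/top0.png

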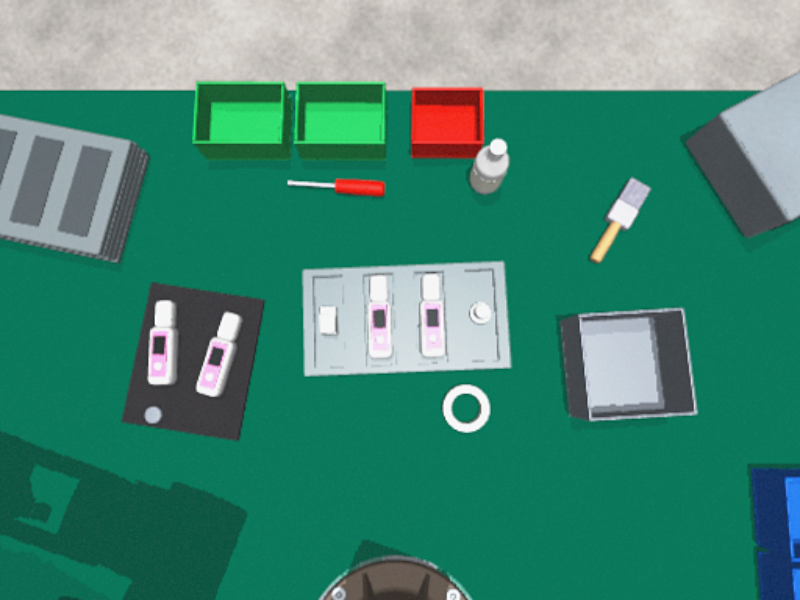

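View pics/side0.png

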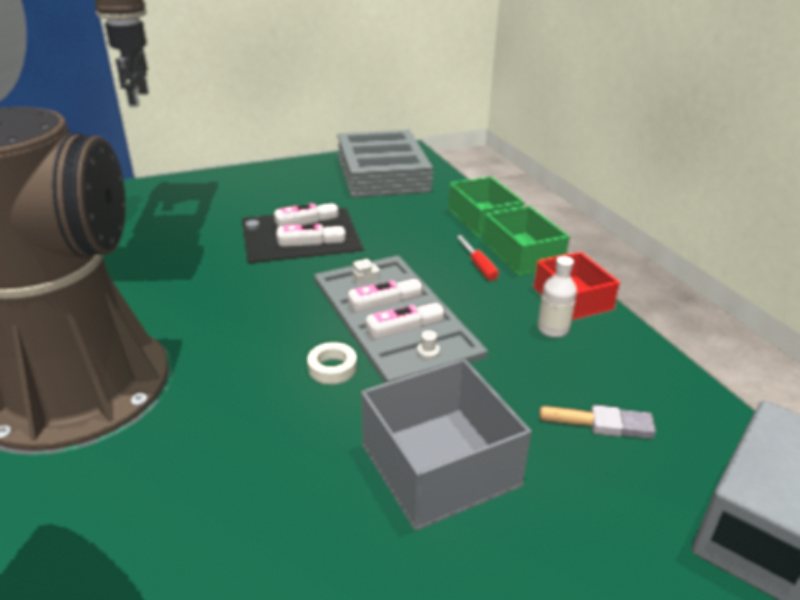

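The top view shows the tray at (303..510, 262..376), the block at (328,320) in the left pocket and the stub at (480,312) in the right pocket. The units on the pad are at (162,343) and (219,355), with heads away from the robot, and the bin is at about (627,365). The side view shows the same layout.

```bash
cat >> h.py <<'E'
from scipy.spatial.transform import Rotation as _R
_cam=camera
def fix(c):
    c=dict(c); r=np.array(c['rotation']); c['rotation']=_R.from_euler('xyz',r).as_matrix() if r.ndim==1 else r; return c
def camera(n): return fix(_cam(n))
E
python3 - <<'E'
from h import *
import pickle
D={k:fix(v) for k,v in pickle.load(open('d0.pkl','rb')).items()}
t=D['top'];s=.64
P=lambda u,v,z:np.round(onplane(t,u*s,v*s,z),3)[:2]
for n,u,v,z in [('trayTL',303,270,.014),('TR',504,262,.014),('BR',510,368,.014),('BL',303,376,.014),('block',328,320,.04),('stub',480,312,.043),('uaHead',166,303,.036),('uaTail',162,384,.04),('ubHead',233,316,.036),('ubTail',209,395,.04),('binTL',580,316,.1),('binTR',684,309,.1),('binBR',695,413,.1),('binBL',590,420,.1),('cap',152,414,.02),('tape',467,408,.024)]: print(n,P(u,v,z))
# pink faces: top + side triangulation
for n in ['top','side']:
    hsv=cv2.cvtColor(D[n]['image'],cv2.COLOR_BGR2HSV)
    m=cv2.inRange(hsv,(140,40,120),(172,255,255));m=cv2.morphologyEx(m,cv2.MORPH_CLOSE,np.ones((5,5)))
    k,l,st,ce=cv2.connectedComponentsWithStats(m)
    print(n,[(np.round(ce[i],1).tolist(),int(st[i,4])) for i in range(1,k) if st[i,4]>25])
for n,z in[('trayc',.014)]:
  for p in [(.5,0,.014),(.45,.2,.042)]: print(proj(t,p),proj(D['side'],p))
E
```

```text
trayTL [0.612 0.164]
TR [ 0.628 -0.179]
BR [ 0.448 -0.186]
BL [0.432 0.158]
block [0.523 0.115]
stub [ 0.538 -0.133]
uaHead [0.55  0.386]
uaTail [0.417 0.383]
ubHead [0.529 0.273]
ubTail [0.4   0.305]
binTL [ 0.526 -0.277]
binTR [ 0.538 -0.434]
binBR [ 0.383 -0.441]
binBL [ 0.371 -0.286]
cap [0.368 0.405]
tape [ 0.383 -0.113]
top [([242.6, 202.0], 88), ([276.1, 201.6], 69), ([101.4, 227.8], 209), ([135.9, 235.0], 217)]
side [([189.9, 133.2], 67), ([191.4, 145.2], 68), ([239.5, 184.1], 122), ([252.3, 200.2], 159)]
(np.float64(254.9310861415617), np.float64(215.0353696008375)) (np.float64(240.22842184099898), np.float64(197.1079624349692))
(np.float64(175.7415612334846), np.float64(233.3320380884976)) (np.float64(201.87471561187397), np.float64(158.82352186910157))
```

Emit:
{"name": "drive_tool", "arguments": {"moves": [{"wz":-0.1155,"gripper":-1},{"wz":-0.1155},{"wz":-0.1155}], "grip_force": 25}}

```text
$.moves[0]: bad value
```

Emit:
{"name": "drive_tool", "arguments": {"moves": [{"x":-1.85,"y":-3.33,"z":-0.25},{"x":-1.85,"y":-3.33,"z":-0.25},{"x":-1.85,"y":-3.33,"z":-0.25},{"x":-1.85,"y":-3.33,"z":-0.25},{"x":-1.85,"y":-3.33,"z":-0.25},{"x":-1.85,"y":-3.33,"z":-0.25},{"x":-1.85,"y":-3.33,"z":-0.25},{"x":-1.85,"y":-3.33,"z":-0.25},{"x":-1.85,"y":-3.33,"z":-0.25},{"x":-1.85,"y":-3.33,"z":-0.25},{"x":-1.85,"y":-3.33,"z":-0.25},{"x":-1.85,"y":-3.33,"z":-0.25}]}}

```text
$.moves[0]: bad value
```

Emit:
{"name": "drive_tool", "arguments": {"moves": [{"x":-1.6,"y":-3.2},{},{}]}}

```text
$.moves[0]: bad value
```

Run:
```python
from h import *
import pickle
c=camera('wrist'); pickle.dump(c,open('w1.pkl','wb'))
cv2.imwrite('pics/w1.png',cv2.resize(c['image'],(800,600)))
s=arm.read_state();print(s['clock'],s['tool_pos'],s['orientation'],s['wrist_force'],c['position'],c['rotation'])
```

```text
0.2 [0.19187403 0.62078471 0.23092955] [-3.14089039e+00 -2.30933965e-05  2.84175173e+00] [-0.17460583 -0.54320317  0.09120598] [0.11352799 0.64493418 0.37388747] [[ 0.29511553 -0.90505213 -0.3062474 ]
 [ 0.95546089  0.27916191  0.09572413]
 [-0.00114271 -0.32085709  0.94712693]]
```

View pics/w1.png

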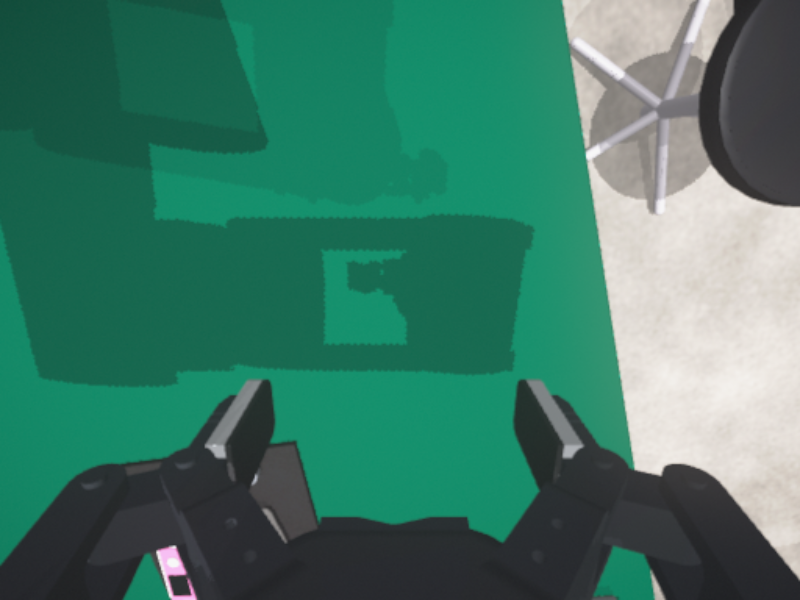

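All keys are required in every row. In the wrist view the fingers fill the bottom of the image, so what I want to see has to lie on the tool's +x side.

Emit:
{"name": "drive_tool", "arguments": {"moves": [{"x":0,"y":0,"z":0,"wx":0,"wy":0,"wz":-0.1155,"gripper":-1},{"x":0,"y":0,"z":0,"wx":0,"wy":0,"wz":-0.1155,"gripper":-1},{"x":0,"y":0,"z":0,"wx":0,"wy":0,"wz":-0.1155,"gripper":-1},{"x":-2.45,"y":-2.92,"z":-0.33,"wx":0,"wy":0,"wz":0,"gripper":-1},{"x":-2.45,"y":-2.92,"z":-0.33,"wx":0,"wy":0,"wz":0,"gripper":-1},{"x":-2.45,"y":-2.92,"z":-0.33,"wx":0,"wy":0,"wz":0,"gripper":-1},{"x":-2.45,"y":-2.92,"z":-0.33,"wx":0,"wy":0,"wz":0,"gripper":-1},{"x":-2.45,"y":-2.92,"z":-0.33,"wx":0,"wy":0,"wz":0,"gripper":-1},{"x":-2.45,"y":-2.92,"z":-0.33,"wx":0,"wy":0,"wz":0,"gripper":-1},{"x":-2.45,"y":-2.92,"z":-0.33,"wx":0,"wy":0,"wz":0,"gripper":-1},{"x":-2.45,"y":-2.92,"z":-0.33,"wx":0,"wy":0,"wz":0,"gripper":-1},{"x":-2.45,"y":-2.92,"z":-0.33,"wx":0,"wy":0,"wz":0,"gripper":-1}], "grip_force": 25}}

```text
clock: 1.2
tool_pos: [0.4254, 0.3672, 0.2612]
orientation: [-3.142, -0.0, -3.095]
wrist_force: [0.9, 0.5, 0.1]
finger_gap: 1.005
finger_force: 0.0
```

Emit:
{"name": "drive_tool", "arguments": {"moves": [{"x":-2.45,"y":-2.92,"z":-0.33,"wx":0,"wy":0,"wz":0,"gripper":-1},{"x":-2.45,"y":-2.92,"z":-0.33,"wx":0,"wy":0,"wz":0,"gripper":-1},{"x":-2.45,"y":-2.92,"z":-0.33,"wx":0,"wy":0,"wz":0,"gripper":-1},{"x":-2.45,"y":-2.92,"z":-0.33,"wx":0,"wy":0,"wz":0,"gripper":-1},{"x":-2.45,"y":-2.92,"z":-0.33,"wx":0,"wy":0,"wz":0,"gripper":-1},{"x":-2.45,"y":-2.92,"z":-0.33,"wx":0,"wy":0,"wz":0,"gripper":-1},{"x":0,"y":0,"z":0,"wx":0,"wy":0,"wz":0,"gripper":-1},{"x":0,"y":0,"z":0,"wx":0,"wy":0,"wz":0,"gripper":-1}]}}

```text
clock: 1.87
tool_pos: [0.5806, 0.1989, 0.2806]
orientation: [-3.142, -0.0, -3.098]
wrist_force: [-1.0, 1.4, -1.0]
finger_gap: 0.999
finger_force: 0.0
```

Run:
```python
from h import *
import pickle
c=camera('wrist'); pickle.dump(c,open('w1.pkl','wb'))
cv2.imwrite('pics/w1b.png',cv2.resize(c['image'],(800,600)))
s=arm.read_state();print(s['clock'],s['tool_pos'],s['orientation'],s['wrist_force'],c['position'],c['rotation'])
```

```text
1.9167 [0.57954581 0.20001    0.28045205] [ 3.14155510e+00 -7.37457506e-04 -3.09661995e+00] [ 0.0244268  -0.56421276 -0.5096156 ] [0.49863612 0.19501249 0.42363098] [[-4.38162295e-02 -9.46249253e-01 -3.20456689e-01]
 [ 9.99039578e-01 -4.15797721e-02 -1.38218962e-02]
 [-2.45557117e-04 -3.20754539e-01  9.47162323e-01]]
```

View pics/w1b.png

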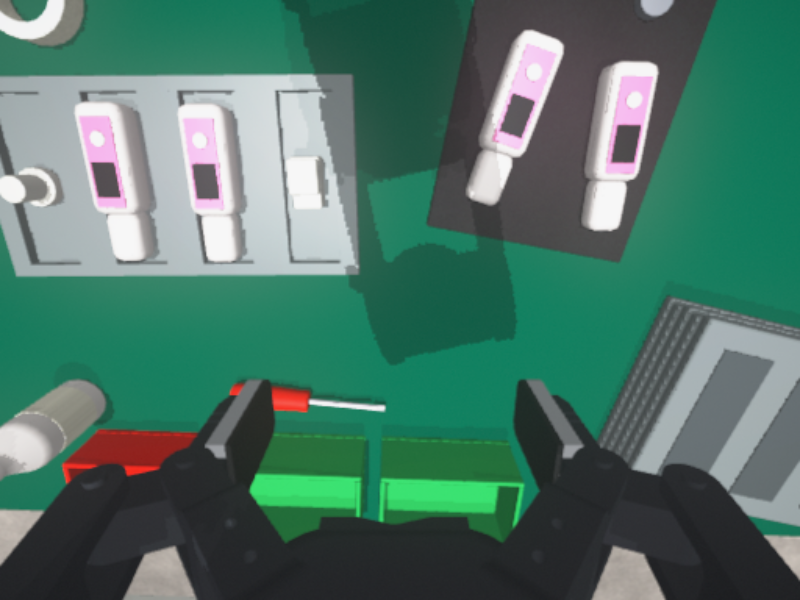

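The wrist view shows the tray from (0,75) to (355,275), the stub at (28,188), the block at (305,182) and the units at (515,118) and (622,145). I'll move across for a second wrist view with a baseline.

Emit:
{"name": "drive_tool", "arguments": {"moves": [{"x":0.16,"y":-3.57,"z":0,"wx":0,"wy":0,"wz":0,"gripper":-1},{"x":0.16,"y":-3.57,"z":0,"wx":0,"wy":0,"wz":0,"gripper":-1},{"x":0.16,"y":-3.57,"z":0,"wx":0,"wy":0,"wz":0,"gripper":-1},{"x":0.16,"y":-3.57,"z":0,"wx":0,"wy":0,"wz":0,"gripper":-1},{"x":0.16,"y":-3.57,"z":0,"wx":0,"wy":0,"wz":0,"gripper":-1},{"x":0.16,"y":-3.57,"z":0,"wx":0,"wy":0,"wz":0,"gripper":-1},{"x":0.16,"y":-3.57,"z":0,"wx":0,"wy":0,"wz":0,"gripper":-1},{"x":0,"y":0,"z":0,"wx":0,"wy":0,"wz":0,"gripper":-1},{"x":0,"y":0,"z":0,"wx":0,"wy":0,"wz":0,"gripper":-1}]}}

```text
clock: 2.67
tool_pos: [0.5794, -0.0499, 0.2807]
orientation: [3.141, -0.0, -3.096]
wrist_force: [-0.4, 0.8, 0.7]
finger_gap: 0.998
finger_force: 0.0
```

Run:
```python
from h import *
import pickle
c=camera('wrist'); pickle.dump(c,open('w2.pkl','wb'))
cv2.imwrite('pics/w2.png',cv2.resize(c['image'],(800,600)))
s=arm.read_state();print(s['clock'],s['tool_pos'],s['orientation'])
w1=pickle.load(open('w1.pkl','rb'))
# candidate corners near coarse pts, grayscale corners listing
for n,w in (('w1',w1),('w2',c)):
    h=cv2.cvtColor(w['image'],cv2.COLOR_BGR2HSV)
    m=cv2.inRange(h,(140,40,120),(172,255,255));m=cv2.morphologyEx(m,cv2.MORPH_CLOSE,np.ones((7,7)))
    cs,_=cv2.findContours(m,cv2.RETR_EXTERNAL,cv2.CHAIN_APPROX_NONE)
    print(n,[(np.round(cv2.minAreaRect(q)[0],1).tolist(),np.round(cv2.minAreaRect(q)[1],1).tolist(),round(cv2.minAreaRect(q)[2],1)) for q in cs if cv2.contourArea(q)>80])
```

```text
2.7167 [ 0.57948054 -0.04885873  0.28069347] [ 3.14111775e+00 -4.52024393e-04 -3.09529041e+00]
w1 [([130.4, 104.4], [59.7, 18.6], 82.4), ([66.0, 102.9], [62.8, 19.1], 78.0), ([401.8, 79.4], [19.5, 65.3], 10.6), ([334.9, 61.8], [20.2, 66.0], 20.1)]
w2 [([312.5, 110.4], [19.5, 52.4], 4.8), ([249.8, 112.5], [17.5, 57.2], 1.1), ([505.5, 91.5], [23.0, 11.0], 90.0)]
```

View pics/w2.png

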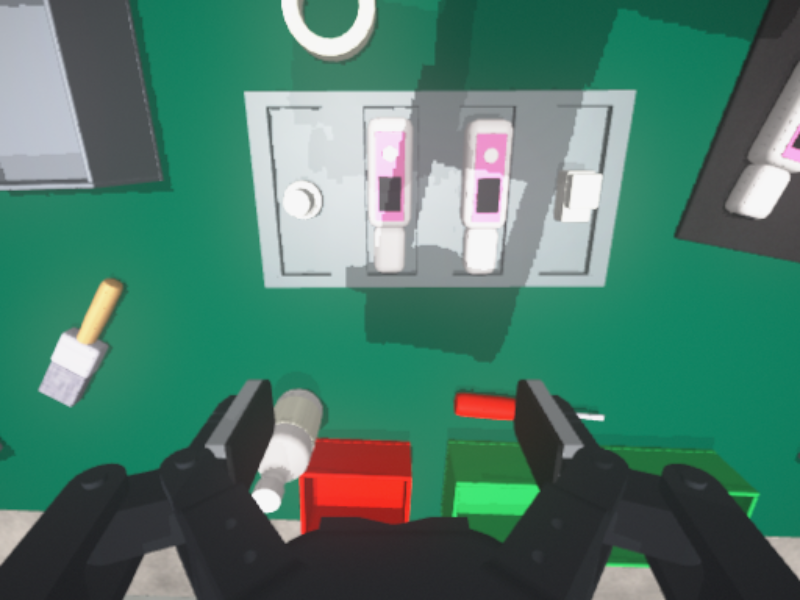

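```bash
cat > m.py <<'E'
from h import *
import pickle
w1=pickle.load(open('w1.pkl','rb'));w2=pickle.load(open('w2.pkl','rb'))
s=.64; T=[]
for nm,w,u,v in [('blk1',w1,305,182),('blk2',w2,580,195),('stb1',w1,28,188),('stb2',w2,300,201)]:
    u0=max(0,int(u*s)-25);v0=int(v*s)-18
    cr=w['image'][v0:v0+37,u0:u0+50]
    m=(cr.min(2)>205).astype(np.uint8)
    cs,_=cv2.findContours(m,cv2.RETR_EXTERNAL,cv2.CHAIN_APPROX_NONE);q=max(cs,key=cv2.contourArea)
    r=cv2.minAreaRect(q);print(nm,(u0,v0),np.round(r[0],1)+[u0,v0],np.round(r[1],1),round(r[2],1))
    big=cv2.resize(cr,(400,296),interpolation=cv2.INTER_NEAREST)
    cv2.drawContours(big,[(q*8+4)],-1,(0,0,255),1)
    for k in range(0,50,10): cv2.putText(big,str(u0+k),(k*8,10),0,.35,(0,255,255),1)
    for k in range(0,37,10): cv2.putText(big,str(v0+k),(0,k*8+10),0,.35,(255,0,255),1)
    T.append(big)
cv2.imwrite('pics/crops.png',np.vstack([np.hstack(T[:2]),np.hstack(T[2:])]))
h=cv2.cvtColor(w2['image'],cv2.COLOR_BGR2HSV)
g=cv2.inRange(h,(70,120,0),(90,255,255)); m=cv2.bitwise_not(g)
m=cv2.morphologyEx(m,cv2.MORPH_OPEN,np.ones((5,5)))
k,l,st,ce=cv2.connectedComponentsWithStats(m); i=l[118,210]; print(st[i])
cs,_=cv2.findContours((l==i).astype(np.uint8),cv2.RETR_EXTERNAL,cv2.CHAIN_APPROX_NONE)
hu=cv2.convexHull(cs[0]); ap=cv2.approxPolyDP(hu,6,True)[:,0]; print('tray px',ap.tolist())
for p in ap: print(np.round(onplane(w2,*p,.014),4))
E
python3 m.py
```

```text
blk1 (170, 98) [200.1 116. ] [39. 33.] 85.0
blk2 (346, 106) [372.1 125.4] [22.3 34.6] 8.1
stb1 (0, 102) [  7.5 121. ] [16. 15.] 90.0
stb2 (167, 110) [197. 128.] [36. 38.] 90.0
[  156    49   251   138 30042]
tray px [[156, 58], [270, 49], [406, 57], [387, 182], [170, 184]]
[ 0.4507 -0.1878  0.014 ]
[ 0.4325 -0.0322  0.014 ]
[0.4339 0.1547 0.014 ]
[0.6126 0.1655 0.014 ]
[ 0.6316 -0.1779  0.014 ]
```

View pics/crops.png

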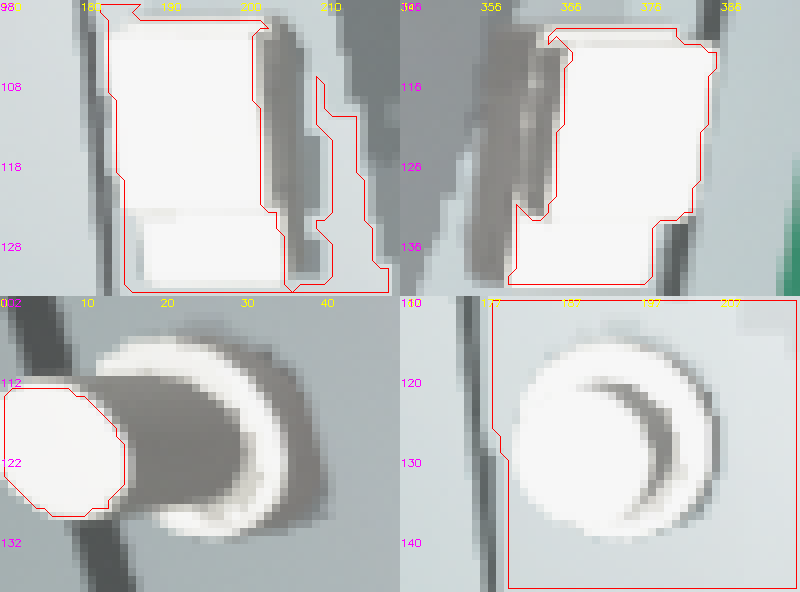

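The crops show the block's step-top corners and the stub's round foot, centred at (24,120) in the first wrist view and (194,128) in the second. Next I'll triangulate them.

```bash
cat > t.py <<'E'
from h import *
import pickle
w1=pickle.load(open('w1.pkl','rb'));w2=pickle.load(open('w2.pkl','rb'))
o=.5-.5
A=[(183.4,100.5),(201.8,100.5),(203.2,124.5),(185,124.5)];B=[(367.3,110.7),(385.5,111.3),(382.5,132.7),(365.3,132.5)]
for a,b in zip(A,B):
    p,e=tri(w1,a,w2,b);print('blk',np.round(p,4),round(e,4),np.round(onplane(w2,*b,.042),4))
p,e=tri(w1,(24,119.8),w2,(194,128));print('foot',p,e,onplane(w2,194,128,.016))
print('stemtop w1',onplane(w1,7.5,121.6,.043))
for a,b in [((227,176),(387,182)),((226,48),(406,57))]: p,e=tri(w1,a,w2,b);print('tray',p,e)
D={k:fix(v) for k,v in pickle.load(open('d0.pkl','rb')).items()}
for nm,a,t,sd in [('ua',(401.8,79.4),(101.4,227.8),(189.9,133.2)),('ub',(334.9,61.8),(135.9,235),(191.4,145.2))]:
    print(nm,np.round(onplane(w1,*a,.042),4),np.round(onplane(D['top'],*t,.042),4),tri(w1,a,D['top'],t),tri(w1,a,D['side'],sd))
for a,b in [((130.4,104.4),(312.5,110.4)),((66,102.9),(249.8,112.5))]: print('packed face',tri(w1,a,w2,b))
# white outlines of units on pad in w1
m=((w1['image'].min(2)>150)|(cv2.inRange(cv2.cvtColor(w1['image'],cv2.COLOR_BGR2HSV),(140,40,120),(172,255,255))>0)).astype(np.uint8)
m=cv2.morphologyEx(m,cv2.MORPH_CLOSE,np.ones((9,9)))
k,l,st,ce=cv2.connectedComponentsWithStats(m)
for nm,q in [('ua',(398,90)),('ub',(330,75))]:
    i=l[q[1],q[0]]; cs,_=cv2.findContours((l==i).astype(np.uint8),cv2.RETR_EXTERNAL,cv2.CHAIN_APPROX_NONE)
    P=np.array([onplane(w1,*x,.038)[:2] for x in cs[0][:,0].astype(float)],np.float32)
    print(nm,st[i],cv2.minAreaRect(P*1000))
E
python3 t.py
```

```text
blk [0.5055 0.1033 0.0414] 0.0007 [0.5058 0.103  0.042 ]
blk [0.5048 0.128  0.0417] 0.0015 [0.5055 0.1278 0.042 ]
blk [0.5347 0.1295 0.042 ] 0.0013 [0.534  0.1295 0.042 ]
blk [0.5355 0.1049 0.0437] 0.0016 [0.5349 0.1056 0.042 ]
foot [ 0.54263348 -0.1377126   0.01476522] 0.0002398378176652967 [ 0.54237702 -0.13745687  0.016     ]
stemtop w1 [ 0.54311386 -0.13785164  0.043     ]
tray [0.61192131 0.16162472 0.02153764] 0.0026749878951771023
tray [0.43392795 0.15665238 0.01007116] 0.001350819790028016
ua [0.4663 0.3899 0.042 ] [0.4625 0.3907 0.042 ] (array([0.46362416, 0.404852  , 0.01183163]), np.float64(0.0007799442949986173)) (array([0.4653271 , 0.39157803, 0.03938655]), np.float64(0.0016516983102453189))
ub [0.4493 0.2995 0.042 ] [0.445  0.3013 0.042 ] (array([0.44605891, 0.30602826, 0.02401441]), np.float64(0.003628369668967127)) (array([0.44695187, 0.30081526, 0.04027141]), np.float64(0.004523873134141775))
packed face (array([0.51118796, 0.02991415, 0.03705498]), np.float64(0.004433817861737334))
packed face (array([ 0.51536663, -0.05596722,  0.03931671]), np.float64(0.00034759509733042933))
ua [     0      0    512    384 155955] ((541.8745727539062, -121.28876495361328), (14.836810111999512, 20.969667434692383), 77.6422119140625)
ub [     0      0    512    384 155955] ((541.8745727539062, -121.28876495361328), (14.836810111999512, 20.969667434692383), 77.6422119140625)
```

Emit:
{"name": "drive_tool", "arguments": {"moves": [{"x":1.36,"y":-2.9,"z":0,"wx":0,"wy":0,"wz":0,"gripper":-0.3},{"x":1.36,"y":-2.9,"z":0,"wx":0,"wy":0,"wz":0,"gripper":-0.3},{"x":1.36,"y":-2.9,"z":0,"wx":0,"wy":0,"wz":0,"gripper":-0.3},{"x":0,"y":0,"z":4,"wx":0,"wy":0,"wz":0,"gripper":-0.3},{"x":0,"y":0,"z":4,"wx":0,"wy":0,"wz":0,"gripper":-0.3},{"x":0,"y":0,"z":4,"wx":0,"wy":0,"wz":0,"gripper":-0.3},{"x":0,"y":0,"z":4,"wx":0,"wy":0,"wz":0,"gripper":-0.3},{"x":0,"y":0,"z":4,"wx":0,"wy":0,"wz":0,"gripper":-0.3},{"x":0,"y":0,"z":1,"wx":0,"wy":0,"wz":0,"gripper":-0.3},{"x":0,"y":0,"z":0,"wx":0,"wy":0,"wz":0,"gripper":-0.3},{"x":0,"y":0,"z":0,"wx":0,"wy":0,"wz":0,"gripper":-0.3}]}}

```text
clock: 3.63
tool_pos: [0.5438, -0.1374, 0.0717]
orientation: [3.141, -0.0, -3.094]
wrist_force: [-0.7, -0.3, 0.6]
finger_gap: 0.649
finger_force: 0.0
```

Emit:
{"name": "drive_tool", "arguments": {"moves": [{"x":0.1,"y":0,"z":2,"wx":0,"wy":0,"wz":0,"gripper":-0.3},{"x":0,"y":0,"z":2,"wx":0,"wy":0,"wz":0,"gripper":-0.3},{"x":0,"y":0,"z":1.1,"wx":0,"wy":0,"wz":0,"gripper":-0.3},{"x":0,"y":0,"z":0,"wx":0,"wy":0,"wz":0,"gripper":0},{"x":0,"y":0,"z":0,"wx":0,"wy":0,"wz":0,"gripper":0.3},{"x":0,"y":0,"z":0,"wx":0,"wy":0,"wz":0,"gripper":0.6},{"x":0,"y":0,"z":0,"wx":0,"wy":0,"wz":0,"gripper":1},{"x":0,"y":0,"z":0,"wx":0,"wy":0,"wz":0,"gripper":1},{"x":0,"y":0,"z":0,"wx":0,"wy":0,"wz":0,"gripper":1},{"x":0,"y":0,"z":0,"wx":0,"wy":0,"wz":0,"gripper":1}], "grip_force": 25}}

```text
clock: 4.47
tool_pos: [0.5433, -0.1386, 0.0214]
orientation: [-3.141, 0.002, -3.095]
wrist_force: [-1.3, 2.2, 10.5]
finger_gap: 0.273
finger_force: 24.8
```

Emit:
{"name": "drive_tool", "arguments": {"moves": [{"x":0,"y":0,"z":-4.1,"wx":0,"wy":0,"wz":0,"gripper":1},{"x":0,"y":0,"z":-4.1,"wx":0,"wy":0,"wz":0,"gripper":1},{"x":0,"y":0,"z":-4.1,"wx":0,"wy":0,"wz":0,"gripper":1},{"x":0,"y":0,"z":-4.1,"wx":0,"wy":0,"wz":0,"gripper":1},{"x":1.65,"y":-3.61,"z":0,"wx":0,"wy":0,"wz":0,"gripper":1},{"x":1.65,"y":-3.61,"z":0,"wx":0,"wy":0,"wz":0,"gripper":1},{"x":1.65,"y":-3.61,"z":0,"wx":0,"wy":0,"wz":0,"gripper":1},{"x":1.65,"y":-3.61,"z":0,"wx":0,"wy":0,"wz":0,"gripper":1},{"x":1.65,"y":-3.61,"z":0,"wx":0,"wy":0,"wz":0,"gripper":1},{"x":1.65,"y":-3.61,"z":0,"wx":0,"wy":0,"wz":0,"gripper":1},{"x":0,"y":0,"z":0,"wx":0,"wy":0,"wz":0,"gripper":1}]}}

```text
clock: 5.38
tool_pos: [0.4515, -0.3654, 0.1852]
orientation: [-3.138, 0.001, -3.098]
wrist_force: [0.1, -0.0, -0.0]
finger_gap: 0.266
finger_force: 24.8
```

Emit:
{"name": "drive_tool", "arguments": {"moves": [{"x":0,"y":0,"z":4,"wx":0,"wy":0,"wz":0,"gripper":1},{"x":0,"y":0,"z":4,"wx":0,"wy":0,"wz":0,"gripper":1},{"x":0,"y":0,"z":3,"wx":0,"wy":0,"wz":0,"gripper":1},{"x":0,"y":0,"z":0,"wx":0,"wy":0,"wz":0,"gripper":1},{"x":0,"y":0,"z":0,"wx":0,"wy":0,"wz":0,"gripper":-0.3},{"x":0,"y":0,"z":0,"wx":0,"wy":0,"wz":0,"gripper":-0.3},{"x":0,"y":0,"z":0,"wx":0,"wy":0,"wz":0,"gripper":-0.3},{"x":0,"y":0,"z":0,"wx":0,"wy":0,"wz":0,"gripper":-0.3}]}}

```text
clock: 6.05
tool_pos: [0.4546, -0.3602, 0.076]
orientation: [-3.139, 0.002, -3.095]
wrist_force: [0.2, -0.6, 0.3]
finger_gap: 0.649
finger_force: 0.0
```

Emit:
{"name": "drive_tool", "arguments": {"moves": [{"x":0,"y":0,"z":-4,"wx":0,"wy":0,"wz":0,"gripper":-0.3},{"x":0,"y":0,"z":-4,"wx":0,"wy":0,"wz":0,"gripper":-0.3},{"x":0,"y":0,"z":-4,"wx":0,"wy":0,"wz":0,"gripper":-0.3},{"x":-0.73,"y":3.94,"z":0,"wx":0,"wy":0,"wz":0,"gripper":-0.3},{"x":-0.73,"y":3.94,"z":0,"wx":0,"wy":0,"wz":0,"gripper":-0.3},{"x":-0.73,"y":3.94,"z":0,"wx":0,"wy":0,"wz":0,"gripper":-0.3},{"x":-0.73,"y":3.94,"z":0,"wx":0,"wy":0,"wz":0,"gripper":-0.3},{"x":-0.73,"y":3.94,"z":0,"wx":0,"wy":0,"wz":0,"gripper":-0.3},{"x":-0.73,"y":3.94,"z":0,"wx":0,"wy":0,"wz":0,"gripper":-0.3},{"x":-0.73,"y":3.94,"z":0,"wx":0,"wy":0,"wz":0,"gripper":-0.3},{"x":-0.73,"y":3.94,"z":0,"wx":0,"wy":0,"wz":0,"gripper":-0.3},{"x":-0.73,"y":3.94,"z":0,"wx":0,"wy":0,"wz":0,"gripper":-0.3}]}}

```text
clock: 7.05
tool_pos: [0.5029, -0.0001, 0.1954]
orientation: [-3.141, 0.002, -3.095]
wrist_force: [1.5, -0.4, 0.4]
finger_gap: 0.648
finger_force: 0.0
```

Emit:
{"name": "drive_tool", "arguments": {"moves": [{"x":-0.73,"y":3.94,"z":0,"wx":0,"wy":0,"wz":0,"gripper":-0.3},{"x":-0.73,"y":3.94,"z":0,"wx":0,"wy":0,"wz":0,"gripper":-0.3},{"x":-0.73,"y":3.94,"z":0,"wx":0,"wy":0,"wz":0,"gripper":-0.3},{"x":0,"y":0,"z":4,"wx":0,"wy":0,"wz":0,"gripper":-0.3},{"x":0,"y":0,"z":4,"wx":0,"wy":0,"wz":0,"gripper":-0.3},{"x":0,"y":0,"z":4,"wx":0,"wy":0,"wz":0,"gripper":-0.3},{"x":0,"y":0,"z":0,"wx":0,"wy":0,"wz":0,"gripper":-0.3},{"x":0,"y":0,"z":0,"wx":0,"wy":0,"wz":0,"gripper":-0.3},{"x":0,"y":0,"z":0,"wx":0,"wy":0,"wz":0,"gripper":-0.3}]}}

```text
clock: 7.8
tool_pos: [0.5202, 0.1171, 0.076]
orientation: [3.141, 0.002, -3.095]
wrist_force: [-0.0, -0.9, 0.7]
finger_gap: 0.65
finger_force: 0.0
```

Emit:
{"name": "drive_tool", "arguments": {"moves": [{"x":0,"y":0,"z":2,"wx":0,"wy":0,"wz":0,"gripper":-0.3},{"x":0,"y":0,"z":2,"wx":0,"wy":0,"wz":0,"gripper":-0.3},{"x":0,"y":0,"z":1.3,"wx":0,"wy":0,"wz":0,"gripper":-0.3},{"x":0,"y":0,"z":0,"wx":0,"wy":0,"wz":0,"gripper":0},{"x":0,"y":0,"z":0,"wx":0,"wy":0,"wz":0,"gripper":0.3},{"x":0,"y":0,"z":0,"wx":0,"wy":0,"wz":0,"gripper":0.6},{"x":0,"y":0,"z":0,"wx":0,"wy":0,"wz":0,"gripper":1},{"x":0,"y":0,"z":0,"wx":0,"wy":0,"wz":0,"gripper":1},{"x":0,"y":0,"z":0,"wx":0,"wy":0,"wz":0,"gripper":1},{"x":0,"y":0,"z":0,"wx":0,"wy":0,"wz":0,"gripper":1}]}}

```text
clock: 8.63
tool_pos: [0.5204, 0.1172, 0.0232]
orientation: [3.141, 0.003, -3.095]
wrist_force: [-0.7, -1.8, 10.5]
finger_gap: 0.295
finger_force: 26.2
```

Emit:
{"name": "drive_tool", "arguments": {"moves": [{"x":0,"y":0,"z":-4.1,"wx":0,"wy":0,"wz":0,"gripper":1},{"x":0,"y":0,"z":-4.1,"wx":0,"wy":0,"wz":0,"gripper":1},{"x":0,"y":0,"z":-4.1,"wx":0,"wy":0,"wz":0,"gripper":1},{"x":0,"y":0,"z":-4.1,"wx":0,"wy":0,"wz":0,"gripper":1},{"x":0.73,"y":-3.94,"z":0,"wx":0,"wy":0,"wz":0,"gripper":1},{"x":0.73,"y":-3.94,"z":0,"wx":0,"wy":0,"wz":0,"gripper":1},{"x":0.73,"y":-3.94,"z":0,"wx":0,"wy":0,"wz":0,"gripper":1},{"x":0.73,"y":-3.94,"z":0,"wx":0,"wy":0,"wz":0,"gripper":1},{"x":0.73,"y":-3.94,"z":0,"wx":0,"wy":0,"wz":0,"gripper":1},{"x":0.73,"y":-3.94,"z":0,"wx":0,"wy":0,"wz":0,"gripper":1},{"x":0.73,"y":-3.94,"z":0,"wx":0,"wy":0,"wz":0,"gripper":1},{"x":0.73,"y":-3.94,"z":0,"wx":0,"wy":0,"wz":0,"gripper":1}]}}

```text
clock: 9.63
tool_pos: [0.475, -0.2027, 0.1869]
orientation: [-3.14, 0.002, -3.095]
wrist_force: [1.4, -0.3, -0.3]
finger_gap: 0.3
finger_force: 25.0
```

Emit:
{"name": "drive_tool", "arguments": {"moves": [{"x":0.73,"y":-3.94,"z":0,"wx":0,"wy":0,"wz":0,"gripper":1},{"x":0.73,"y":-3.94,"z":0,"wx":0,"wy":0,"wz":0,"gripper":1},{"x":0.73,"y":-3.94,"z":0,"wx":0,"wy":0,"wz":0,"gripper":1},{"x":0.73,"y":-3.94,"z":0,"wx":0,"wy":0,"wz":0,"gripper":1},{"x":0,"y":0,"z":0,"wx":0,"wy":0,"wz":0,"gripper":1},{"x":0,"y":0,"z":4,"wx":0,"wy":0,"wz":0,"gripper":1},{"x":0,"y":0,"z":3.5,"wx":0,"wy":0,"wz":0,"gripper":1},{"x":0,"y":0,"z":1,"wx":0,"wy":0,"wz":0,"gripper":1},{"x":0,"y":0,"z":0,"wx":0,"wy":0,"wz":0,"gripper":-0.3},{"x":0,"y":0,"z":0,"wx":0,"wy":0,"wz":0,"gripper":-0.3},{"x":0,"y":0,"z":0,"wx":0,"wy":0,"wz":0,"gripper":-0.3},{"x":0,"y":0,"z":0,"wx":0,"wy":0,"wz":0,"gripper":-0.3}]}}

```text
clock: 10.63
tool_pos: [0.4546, -0.3601, 0.102]
orientation: [-3.139, 0.002, -3.094]
wrist_force: [-0.7, -0.4, 0.3]
finger_gap: 0.649
finger_force: 0.0
```

Emit:
{"name": "drive_tool", "arguments": {"moves": [{"x":0,"y":0,"z":-4,"wx":0,"wy":0,"wz":0,"gripper":-0.3},{"x":0,"y":0,"z":-4,"wx":0,"wy":0,"wz":0,"gripper":-0.3},{"x":0,"y":0,"z":-4,"wx":0,"wy":0,"wz":0,"gripper":-1},{"x":-0.69,"y":4.03,"z":0,"wx":0,"wy":0,"wz":0,"gripper":-1},{"x":-0.69,"y":4.03,"z":0,"wx":0,"wy":0,"wz":0,"gripper":-1},{"x":-0.69,"y":4.03,"z":0,"wx":0,"wy":0,"wz":0,"gripper":-1},{"x":-0.69,"y":4.03,"z":0,"wx":0,"wy":0,"wz":0,"gripper":-1},{"x":-0.69,"y":4.03,"z":0,"wx":0,"wy":0,"wz":0,"gripper":-1},{"x":-0.69,"y":4.03,"z":0,"wx":0,"wy":0,"wz":0,"gripper":-1},{"x":-0.69,"y":4.03,"z":0,"wx":0,"wy":0,"wz":0,"gripper":-1},{"x":-0.69,"y":4.03,"z":0,"wx":0,"wy":0,"wz":0,"gripper":-1},{"x":-0.69,"y":4.03,"z":0,"wx":0,"wy":0,"wz":0,"gripper":-1}]}}

```text
clock: 11.63
tool_pos: [0.4989, 0.0079, 0.2215]
orientation: [-3.141, 0.003, -3.095]
wrist_force: [1.1, -0.7, -0.1]
finger_gap: 0.999
finger_force: 0.0
```

Emit:
{"name": "drive_tool", "arguments": {"moves": [{"x":-0.69,"y":4.03,"z":0,"wx":0,"wy":0,"wz":0,"gripper":-1},{"x":-0.69,"y":4.03,"z":0,"wx":0,"wy":0,"wz":0,"gripper":-1},{"x":-0.69,"y":4.03,"z":0,"wx":0,"wy":0,"wz":0,"gripper":-1},{"x":-0.69,"y":4.03,"z":0,"wx":0,"wy":0,"wz":0,"gripper":-1},{"x":-0.69,"y":4.03,"z":0,"wx":0,"wy":0,"wz":0,"gripper":-1},{"x":-0.69,"y":4.03,"z":0,"wx":0,"wy":0,"wz":0,"gripper":-1},{"x":-0.69,"y":4.03,"z":0,"wx":0,"wy":0,"wz":0,"gripper":-1},{"x":-0.69,"y":4.03,"z":0,"wx":0,"wy":0,"wz":0,"gripper":-1},{"x":0,"y":0,"z":0,"wx":0,"wy":0,"wz":0,"gripper":-1},{"x":0,"y":0,"z":0,"wx":0,"wy":0,"wz":0,"gripper":-1}]}}

```text
clock: 12.47
tool_pos: [0.5386, 0.3328, 0.2209]
orientation: [3.141, 0.002, -3.092]
wrist_force: [-0.4, -0.8, -0.4]
finger_gap: 1.0
finger_force: 0.0
```

Run:
```python
from h import *
import pickle
c=camera('wrist'); t=camera('top'); pickle.dump((c,t),open('w3.pkl','wb'))
s=arm.read_state();print(s['clock'],s['tool_pos'],s['orientation'])
cv2.imwrite('pics/mix3.png',np.hstack([cv2.resize(c['image'][:240],(512*600//480,300)),np.zeros((300,160,3),np.uint8)]) if 0 else np.vstack([cv2.resize(c['image'][:230],(790,340)),cv2.resize(t['image'][160:290,180:460],(560,260))[:, :560] if 0 else np.pad(cv2.resize(t['image'][160:290,180:460],(560,260)),((0,0),(0,230),(0,0)))]))
```

```text
12.5667 [0.53849377 0.33022545 0.22063506] [ 3.14155459e+00  6.24648288e-04 -3.09427705e+00]
```

View pics/mix3.png

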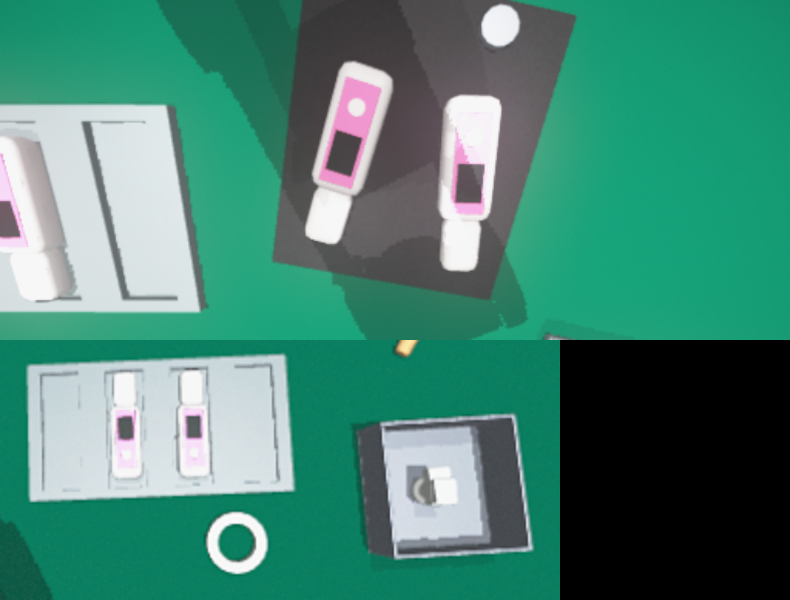

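The pockets are clear and both offcuts lie in the bin, at about (440,488) in the lower panel. Both units are clear on the pad.

```bash
cat > u.py <<'E'
from h import *
def units(c,seeds,zf=.042,zs=.030,inpad=True):
    im=c['image'];h=cv2.cvtColor(im,cv2.COLOR_BGR2HSV)
    pink=cv2.inRange(h,(140,35,120),(172,255,255))
    white=((im.min(2)>135)).astype(np.uint8)*255
    out={}
    k,l,st,ce=cv2.connectedComponentsWithStats(cv2.morphologyEx(pink,cv2.MORPH_CLOSE,np.ones((9,9))))
    m=cv2.bitwise_or(white,cv2.morphologyEx(pink,cv2.MORPH_CLOSE,np.ones((9,9))))
    m=cv2.morphologyEx(m,cv2.MORPH_CLOSE,np.ones((5,5)))
    k2,l2,st2,ce2=cv2.connectedComponentsWithStats(m)
    for n,(u,v) in seeds.items():
        i=l[v,u];cs,_=cv2.findContours((l==i).astype(np.uint8),0,cv2.CHAIN_APPROX_NONE)
        P=np.array([onplane(c,*x,zf)[:2] for x in cs[0][:,0].astype(float)],np.float32)*1000
        r=cv2.minAreaRect(P)
        b=cv2.boxPoints(r);e=[b[1]-b[0],b[2]-b[1]];e=max(e,key=np.linalg.norm);e=e/np.linalg.norm(e);e=e*np.sign(e[0])
        i2=l2[v,u];cs2,_=cv2.findContours((l2==i2).astype(np.uint8),0,cv2.CHAIN_APPROX_NONE)
        S=np.array([onplane(c,*x,zs)[:2] for x in max(cs2,key=cv2.contourArea)[:,0].astype(float)])*1000
        nrm=np.array([-e[1],e[0]]);f=np.array(r[0])
        s=(S-f)@e;w=(S-f)@nrm
        hw=w[(s>-30)&(s<0)]
        print(n,'face c',np.round(f,1),'size',np.round(r[1],1),'yaw',round(float(np.arctan2(e[1],e[0])),4),'area',st2[i2,4],'along',s.min().round(1),s.max().round(1),'across',hw.min().round(1),hw.max().round(1))
E
python3 - <<'E'
from u import *
import pickle
c,t=pickle.load(open('w3.pkl','rb'))
k=512/790;q=230/340
units(c,{'ua':(int(475*k),int(130*q)),'ub':(int(350*k),int(130*q))})
w1=pickle.load(open('w1.pkl','rb')); units(w1,{'ua':(402,79),'ub':(335,62)})
print(c['position'])
E
```

```text
Traceback (most recent call last):
  File "u.py", line 21, in units
    print(n,'face c',np.round(f,1),'size',np.round(r[1],1),'yaw',round(float(np.arctan2(e[1],e[0])),4),'area',st2[i2,4],'along',s.min().round(1),s.max().round(1),'across',hw.min().round(1),hw.max().round(1))
                                                                                                                                                                           ~~~~~~^^
ValueError: zero-size array to reduction operation minimum which has no identity
```

```bash
cat > u.py <<'E'
from h import *
def units(c,seeds,z=.036):
    h=cv2.cvtColor(c['image'],cv2.COLOR_BGR2HSV)
    m=((h[...,2]>165)&~((h[...,0]>65)&(h[...,0]<95)&(h[...,1]>90))).astype(np.uint8)
    k,l,st,ce=cv2.connectedComponentsWithStats(m)
    for n,(u,v) in seeds.items():
        near=[j for j in range(1,k) if 600<st[j,4]<12000]
        i=min(near,key=lambda j:np.hypot(*(ce[j]-[u,v])))
        cs,_=cv2.findContours((l==i).astype(np.uint8),0,cv2.CHAIN_APPROX_NONE)
        S=np.array([onplane(c,*x,z)[:2] for x in max(cs,key=cv2.contourArea)[:,0].astype(float)],np.float32)*1000
        r=cv2.minAreaRect(S);b=cv2.boxPoints(r);e=max([b[1]-b[0],b[2]-b[1]],key=np.linalg.norm);e=e/np.linalg.norm(e);e=e*np.sign(e[0])
        nr=np.array([-e[1],e[0]]);w=(S-r[0])@nr;s=(S-r[0])@e
        L=S[(w>0)&(s>-45)&(s<5)];R=S[(w<0)&(s>-45)&(s<5)]
        a=[np.polyfit((q-r[0])@e,(q-r[0])@nr,1) for q in (L,R)]
        print(n,'rect c',np.round(r[0],1),np.round(r[1],1),'yaw',round(float(np.arctan2(e[1],e[0])),3),'side slopes',np.round([a[0][0],a[1][0]],3),'across at s=-20:',np.round([np.polyval(q,-20) for q in a],1),'head ang',np.round([w[s>50].min(),w[s>50].max()],1))
E
python3 - <<'E'
from u import *
import pickle
c,t=pickle.load(open('w3.pkl','rb'))
k=512/790;q=230/340
units(c,{'ua':(470*k,180*q),'ub':(348*k,150*q)})
w1=pickle.load(open('w1.pkl','rb')); units(w1,{'ua':(398,95),'ub':(330,75)})
print(c['position'])
E
```

```text
ua rect c [486.5 389.3] [137.6  41. ] yaw 0.023 side slopes [-0.     0.002] across at s=-20: [ 19.9 -19.9] head ang [-15.3  14.1]
ub rect c [468.9 294.5] [ 39.2 137.1] yaw -0.258 side slopes [-0.006 -0.   ] across at s=-20: [ 19.  -19.2] head ang [-14.4  14.9]
ua rect c [487.2 389.8] [137.8  41.1] yaw 0.031 side slopes [-0.006 -0.002] across at s=-20: [ 19.8 -19.9] head ang [-18.4  12. ]
ub rect c [468.9 293.5] [ 40.1 137.3] yaw -0.259 side slopes [0.    0.027] across at s=-20: [ 19.4 -19.1] head ang [-15.9  13.3]
[0.45646134 0.32825846 0.3638714 ]
```

Emit:
{"name": "drive_tool", "arguments": {"moves": [{"x":0,"y":0,"z":0,"wx":0,"wy":0,"wz":0.1025,"gripper":-0.6},{"x":0,"y":0,"z":0,"wx":0,"wy":0,"wz":0.1025,"gripper":-0.6},{"x":0,"y":0,"z":0,"wx":0,"wy":0,"wz":0.1025,"gripper":-0.6},{"x":2.2,"y":-1.76,"z":0,"wx":0,"wy":0,"wz":0,"gripper":-0.6},{"x":2.2,"y":-1.76,"z":0,"wx":0,"wy":0,"wz":0,"gripper":-0.6},{"x":2.2,"y":-1.76,"z":0,"wx":0,"wy":0,"wz":0,"gripper":-0.6},{"x":0,"y":0,"z":3.65,"wx":0,"wy":0,"wz":0,"gripper":-0.6},{"x":0,"y":0,"z":3.65,"wx":0,"wy":0,"wz":0,"gripper":-0.6},{"x":0,"y":0,"z":3.65,"wx":0,"wy":0,"wz":0,"gripper":-0.6},{"x":0,"y":0,"z":3.65,"wx":0,"wy":0,"wz":0,"gripper":-0.6},{"x":0,"y":0,"z":0,"wx":0,"wy":0,"wz":0,"gripper":-0.6},{"x":0,"y":0,"z":0,"wx":0,"wy":0,"wz":0,"gripper":-0.6}], "grip_force": 20}}

```text
clock: 13.57
tool_pos: [0.4605, 0.2949, 0.0736]
orientation: [-3.139, -0.002, 2.879]
wrist_force: [-0.4, 1.5, 0.1]
finger_gap: 0.8
finger_force: 0.0
```

Emit:
{"name": "drive_tool", "arguments": {"moves": [{"x":0,"y":0,"z":0,"wx":0,"wy":0,"wz":0,"gripper":-0.6}]}}

```text
clock: 13.65
tool_pos: [0.4623, 0.2963, 0.0757]
orientation: [3.141, 0.001, 2.88]
wrist_force: [-0.1, 0.4, -0.2]
finger_gap: 0.799
finger_force: 0.0
```

Emit:
{"name": "drive_tool", "arguments": {"moves": [{"x":0,"y":0,"z":2,"wx":0,"wy":0,"wz":0,"gripper":-0.6},{"x":0,"y":0,"z":2,"wx":0,"wy":0,"wz":0,"gripper":-0.6},{"x":0,"y":0,"z":1.35,"wx":0,"wy":0,"wz":0,"gripper":-0.5},{"x":0,"y":0,"z":0,"wx":0,"wy":0,"wz":0,"gripper":-0.35},{"x":0,"y":0,"z":0,"wx":0,"wy":0,"wz":0,"gripper":-0.2},{"x":0,"y":0,"z":0,"wx":0,"wy":0,"wz":0,"gripper":-0.1},{"x":0,"y":0,"z":0,"wx":0,"wy":0,"wz":0,"gripper":0},{"x":0,"y":0,"z":0,"wx":0,"wy":0,"wz":0,"gripper":0.1},{"x":0,"y":0,"z":0,"wx":0,"wy":0,"wz":0,"gripper":0.2},{"x":0,"y":0,"z":0,"wx":0,"wy":0,"wz":0,"gripper":0.3},{"x":0,"y":0,"z":0,"wx":0,"wy":0,"wz":0,"gripper":0.3},{"x":0,"y":0,"z":0,"wx":0,"wy":0,"wz":0,"gripper":0.3}], "grip_force": 20}}

```text
clock: 14.65
tool_pos: [0.4623, 0.297, 0.022]
orientation: [3.14, 0.002, 2.881]
wrist_force: [-1.6, -1.7, 14.3]
finger_gap: 0.465
finger_force: 18.7
```

Emit:
{"name": "drive_tool", "arguments": {"moves": [{"x":0,"y":0,"z":-0.5,"wx":0,"wy":0,"wz":0,"gripper":0.3},{"x":0,"y":0,"z":-2.5,"wx":0,"wy":0,"wz":0,"gripper":0.3},{"x":0,"y":0,"z":-3.5,"wx":0,"wy":0,"wz":0,"gripper":0.3},{"x":0,"y":0,"z":-3.5,"wx":0,"wy":0,"wz":-0.104,"gripper":0.3},{"x":0,"y":0,"z":0,"wx":0,"wy":0,"wz":-0.104,"gripper":0.3},{"x":0,"y":0,"z":0,"wx":0,"wy":0,"wz":-0.104,"gripper":0.3},{"x":-0.92,"y":-3.64,"z":0,"wx":0,"wy":0,"wz":0,"gripper":0.3},{"x":-0.92,"y":-3.64,"z":0,"wx":0,"wy":0,"wz":0,"gripper":0.3},{"x":-0.92,"y":-3.64,"z":0,"wx":0,"wy":0,"wz":0,"gripper":0.3},{"x":-0.92,"y":-3.64,"z":0,"wx":0,"wy":0,"wz":0,"gripper":0.3},{"x":-0.92,"y":-3.64,"z":0,"wx":0,"wy":0,"wz":0,"gripper":0.3},{"x":0,"y":0,"z":0,"wx":0,"wy":0,"wz":0,"gripper":0.3}]}}

```text
clock: 15.65
tool_pos: [0.5185, 0.1121, 0.1213]
orientation: [-3.141, 0.002, -3.094]
wrist_force: [-0.3, 0.5, -1.4]
finger_gap: 0.462
finger_force: 21.7
```

Emit:
{"name": "drive_tool", "arguments": {"moves": [{"x":0,"y":0,"z":0,"wx":0,"wy":0,"wz":0,"gripper":0.3},{"x":0,"y":0,"z":4,"wx":0,"wy":0,"wz":0,"gripper":0.3},{"x":0,"y":0,"z":3,"wx":0,"wy":0,"wz":0,"gripper":0.3},{"x":0,"y":0,"z":0,"wx":0,"wy":0,"wz":0,"gripper":0.3},{"x":0,"y":0,"z":0,"wx":0,"wy":0,"wz":0,"gripper":0.3}]}}

```text
clock: 16.07
tool_pos: [0.5153, 0.1178, 0.05]
orientation: [-3.141, -0.003, -3.089]
wrist_force: [-1.0, -0.3, -0.8]
finger_gap: 0.462
finger_force: 21.6
```

Run:
```python
from h import *
P=[]
for i in range(3):
    w=camera('wrist');s=arm.read_state();P.append(np.r_[s['tool_pos'],s['orientation']])
    if i==0: W=w
print(np.round(np.mean(P,0),4),s['finger_gap'],s['finger_force'],s['wrist_force'])
S=camera('side')
cv2.imwrite('pics/p3.png',np.vstack([cv2.resize(W['image'][60:384,60:452],(600,340)),cv2.resize(S['image'][140:260,150:350],(600,260))]))
```

```text
[ 5.1700e-01  1.1780e-01  5.1700e-02  1.0471e+00  9.0000e-04 -3.0895e+00] 0.4662906809031136 21.641894280910492 [ 0.02067909 -0.82326312 -0.32163894]
```

View pics/p3.png

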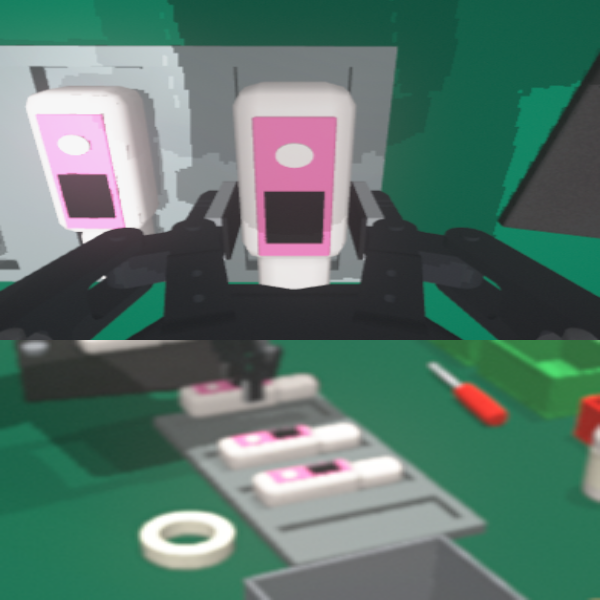

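Unit b is level over the cleared pocket, centred at (295,170) on the pocket outline at 237–350, with its head pointing the same way as the others. Now I'll lower it.

Emit:
{"name": "drive_tool", "arguments": {"moves": [{"x":0,"y":0,"z":1.2,"wx":0,"wy":0,"wz":0,"gripper":0.3},{"x":0,"y":0,"z":1.0,"wx":0,"wy":0,"wz":0,"gripper":0.3},{"x":0,"y":0,"z":0.5,"wx":0,"wy":0,"wz":0,"gripper":0.3},{"x":0,"y":0,"z":0.2,"wx":0,"wy":0,"wz":0,"gripper":0.3},{"x":0,"y":0,"z":0.1,"wx":0,"wy":0,"wz":0,"gripper":0.3},{"x":0,"y":0,"z":0.1,"wx":0,"wy":0,"wz":0,"gripper":0.3},{"x":0,"y":0,"z":0,"wx":0,"wy":0,"wz":0,"gripper":0.3},{"x":0,"y":0,"z":0,"wx":0,"wy":0,"wz":0,"gripper":0.3},{"x":0,"y":0,"z":0,"wx":0,"wy":0,"wz":0,"gripper":0.3}]}}

```text
clock: 17.02
tool_pos: [0.5167, 0.1171, 0.0195]
orientation: [3.142, 0.0, -3.09]
wrist_force: [-0.8, 0.2, -1.0]
finger_gap: 0.465
finger_force: 21.7
```

Emit:
{"name": "drive_tool", "arguments": {"moves": [{"x":0,"y":0,"z":0.1,"wx":0,"wy":0,"wz":0,"gripper":0.3},{"x":0,"y":0,"z":0,"wx":0,"wy":0,"wz":0,"gripper":0.3},{"x":0,"y":0,"z":0,"wx":0,"wy":0,"wz":0,"gripper":0.3}]}}

```text
clock: 17.27
tool_pos: [0.5166, 0.1171, 0.0183]
orientation: [3.142, 0.0, -3.09]
wrist_force: [0.2, -0.1, -1.6]
finger_gap: 0.462
finger_force: 21.7
```

Emit:
{"name": "drive_tool", "arguments": {"moves": [{"x":0,"y":0,"z":0.06,"wx":0,"wy":0,"wz":0,"gripper":0.3},{"x":0,"y":0,"z":0,"wx":0,"wy":0,"wz":0,"gripper":0.3},{"x":0,"y":0,"z":0,"wx":0,"wy":0,"wz":0,"gripper":0.3}]}}

```text
clock: 17.52
tool_pos: [0.5166, 0.1171, 0.018]
orientation: [3.142, 0.0, -3.09]
wrist_force: [-2.0, -0.0, 8.6]
finger_gap: 0.462
finger_force: 22.8
```

Emit:
{"name": "drive_tool", "arguments": {"moves": [{"x":0,"y":0,"z":0,"wx":0,"wy":0,"wz":0,"gripper":0.03},{"x":0,"y":0,"z":0,"wx":0,"wy":0,"wz":0,"gripper":-0.05},{"x":0,"y":0,"z":0,"wx":0,"wy":0,"wz":0,"gripper":-0.15},{"x":0,"y":0,"z":0,"wx":0,"wy":0,"wz":0,"gripper":-0.35},{"x":0,"y":0,"z":0,"wx":0,"wy":0,"wz":0,"gripper":-0.45},{"x":0,"y":0,"z":0,"wx":0,"wy":0,"wz":0,"gripper":-0.45},{"x":0,"y":0,"z":0,"wx":0,"wy":0,"wz":0,"gripper":-0.45}]}}

```text
clock: 18.1
tool_pos: [0.5165, 0.1171, 0.0176]
orientation: [3.142, -0.0, -3.09]
wrist_force: [-0.1, 0.4, 0.1]
finger_gap: 0.727
finger_force: 0.0
```

Emit:
{"name": "drive_tool", "arguments": {"moves": [{"x":0,"y":0,"z":-1.6,"wx":0,"wy":0,"wz":0,"gripper":-0.45},{"x":0,"y":0,"z":-3.8,"wx":0,"wy":0,"wz":0,"gripper":-0.45},{"x":0,"y":0,"z":-3.8,"wx":0,"wy":0,"wz":0,"gripper":-0.6},{"x":0,"y":0,"z":-3.8,"wx":0,"wy":0,"wz":0.026,"gripper":-0.6},{"x":0.44,"y":3.9,"z":0,"wx":0,"wy":0,"wz":0,"gripper":-0.6},{"x":0.44,"y":3.9,"z":0,"wx":0,"wy":0,"wz":0,"gripper":-0.6},{"x":0.44,"y":3.9,"z":0,"wx":0,"wy":0,"wz":0,"gripper":-0.6},{"x":0.44,"y":3.9,"z":0,"wx":0,"wy":0,"wz":0,"gripper":-0.6},{"x":0.44,"y":3.9,"z":0,"wx":0,"wy":0,"wz":0,"gripper":-0.6},{"x":0.44,"y":3.9,"z":0,"wx":0,"wy":0,"wz":0,"gripper":-0.6},{"x":0.44,"y":3.9,"z":0,"wx":0,"wy":0,"wz":0,"gripper":-0.6}]}}

```text
clock: 19.02
tool_pos: [0.4781, 0.3911, 0.1477]
orientation: [-3.142, 0.0, -3.116]
wrist_force: [1.3, 0.3, 0.9]
finger_gap: 0.8
finger_force: 0.0
```

Emit:
{"name": "drive_tool", "arguments": {"moves": [{"x":0,"y":0,"z":3,"wx":0,"wy":0,"wz":0,"gripper":-0.6},{"x":0,"y":0,"z":3,"wx":0,"wy":0,"wz":0,"gripper":-0.6},{"x":0,"y":0,"z":1.3,"wx":0,"wy":0,"wz":0,"gripper":-0.6},{"x":0,"y":0,"z":0,"wx":0,"wy":0,"wz":0,"gripper":-0.6},{"x":0,"y":0,"z":0,"wx":0,"wy":0,"wz":0,"gripper":-0.6},{"x":0,"y":0,"z":0,"wx":0,"wy":0,"wz":0,"gripper":-0.6}]}}

```text
clock: 19.52
tool_pos: [0.4797, 0.3893, 0.076]
orientation: [3.141, 0.001, -3.117]
wrist_force: [-0.2, -0.2, 1.1]
finger_gap: 0.802
finger_force: 0.0
```

Run:
```python
from h import *
P=[]
for i in range(3):
    camera('wrist');s=arm.read_state();P.append(np.r_[s['tool_pos'],s['orientation'][2]])
print(np.round(np.mean(P,0),4),s['finger_gap'],s['clock'])
```

```text
[ 0.4799  0.3894  0.0763 -3.1171] 0.8006252805259436 19.6667
```

Emit:
{"name": "drive_tool", "arguments": {"moves": [{"x":0,"y":0,"z":2,"wx":0,"wy":0,"wz":0,"gripper":-0.6},{"x":0,"y":0,"z":2,"wx":0,"wy":0,"wz":0,"gripper":-0.6},{"x":0,"y":0,"z":1.45,"wx":0,"wy":0,"wz":0,"gripper":-0.5},{"x":0,"y":0,"z":0,"wx":0,"wy":0,"wz":0,"gripper":-0.35},{"x":0,"y":0,"z":0,"wx":0,"wy":0,"wz":0,"gripper":-0.2},{"x":0,"y":0,"z":0,"wx":0,"wy":0,"wz":0,"gripper":-0.1},{"x":0,"y":0,"z":0,"wx":0,"wy":0,"wz":0,"gripper":0},{"x":0,"y":0,"z":0,"wx":0,"wy":0,"wz":0,"gripper":0.1},{"x":0,"y":0,"z":0,"wx":0,"wy":0,"wz":0,"gripper":0.2},{"x":0,"y":0,"z":0,"wx":0,"wy":0,"wz":0,"gripper":0.3},{"x":0,"y":0,"z":0,"wx":0,"wy":0,"wz":0,"gripper":0.3},{"x":0,"y":0,"z":0,"wx":0,"wy":0,"wz":0,"gripper":0.3}], "grip_force": 20}}

```text
clock: 20.67
tool_pos: [0.4797, 0.3897, 0.0217]
orientation: [3.14, 0.002, -3.116]
wrist_force: [-0.1, -0.5, 6.5]
finger_gap: 0.463
finger_force: 20.2
```

Emit:
{"name": "drive_tool", "arguments": {"moves": [{"x":0,"y":0,"z":-0.5,"wx":0,"wy":0,"wz":0,"gripper":0.3},{"x":0,"y":0,"z":-2.5,"wx":0,"wy":0,"wz":0,"gripper":0.3},{"x":0,"y":0,"z":-3.5,"wx":0,"wy":0,"wz":0,"gripper":0.3},{"x":0,"y":0,"z":-3.5,"wx":0,"wy":0,"wz":-0.025,"gripper":0.3},{"x":-0.18,"y":-3.8,"z":0,"wx":0,"wy":0,"wz":0,"gripper":0.3},{"x":-0.18,"y":-3.8,"z":0,"wx":0,"wy":0,"wz":0,"gripper":0.3},{"x":-0.18,"y":-3.8,"z":0,"wx":0,"wy":0,"wz":0,"gripper":0.3},{"x":-0.18,"y":-3.8,"z":0,"wx":0,"wy":0,"wz":0,"gripper":0.3},{"x":-0.18,"y":-3.8,"z":0,"wx":0,"wy":0,"wz":0,"gripper":0.3},{"x":-0.18,"y":-3.8,"z":0,"wx":0,"wy":0,"wz":0,"gripper":0.3},{"x":-0.18,"y":-3.8,"z":0,"wx":0,"wy":0,"wz":0,"gripper":0.3},{"x":-0.18,"y":-3.8,"z":0,"wx":0,"wy":0,"wz":0,"gripper":0.3}]}}

```text
clock: 21.67
tool_pos: [0.5086, 0.0846, 0.1211]
orientation: [3.142, 0.001, -3.091]
wrist_force: [1.7, 0.2, -1.0]
finger_gap: 0.465
finger_force: 21.0
```

Emit:
{"name": "drive_tool", "arguments": {"moves": [{"x":-0.18,"y":-3.8,"z":0,"wx":0,"wy":0,"wz":0,"gripper":0.3},{"x":-0.18,"y":-3.8,"z":0,"wx":0,"wy":0,"wz":0,"gripper":0.3},{"x":-0.18,"y":-3.8,"z":0,"wx":0,"wy":0,"wz":0,"gripper":0.3},{"x":-0.18,"y":-3.8,"z":0,"wx":0,"wy":0,"wz":0,"gripper":0.3},{"x":-0.18,"y":-3.8,"z":0,"wx":0,"wy":0,"wz":0,"gripper":0.3},{"x":-0.18,"y":-3.8,"z":0,"wx":0,"wy":0,"wz":0,"gripper":0.3},{"x":0,"y":0,"z":0,"wx":0,"wy":0,"wz":0,"gripper":0.3},{"x":0,"y":0,"z":0,"wx":0,"wy":0,"wz":0,"gripper":0.3},{"x":0,"y":0,"z":3.5,"wx":0,"wy":0,"wz":0,"gripper":0.3},{"x":0,"y":0,"z":3.2,"wx":0,"wy":0,"wz":0,"gripper":0.3},{"x":0,"y":0,"z":0,"wx":0,"wy":0,"wz":0,"gripper":0.3},{"x":0,"y":0,"z":0,"wx":0,"wy":0,"wz":0,"gripper":0.3}]}}

```text
clock: 22.67
tool_pos: [0.5295, -0.1395, 0.0528]
orientation: [3.14, -0.003, -3.09]
wrist_force: [1.0, 0.3, -1.3]
finger_gap: 0.463
finger_force: 21.1
```

Run:
```python
from h import *
P=[]
for i in range(3):
    w=camera('wrist');s=arm.read_state();P.append(np.r_[s['tool_pos'],s['orientation'][2]])
print(np.round(np.mean(P,0),4),s['finger_gap'],s['finger_force'],s['clock'],s['wrist_force'])
cv2.imwrite('pics/p0.png',cv2.resize(w['image'],(800,600)))
```

```text
[ 0.5313 -0.1403  0.0546 -3.0905] 0.46542897130198685 21.11201584339142 22.8167 [ 0.44620824 -0.13226017 -0.21788813]
```

View pics/p0.png

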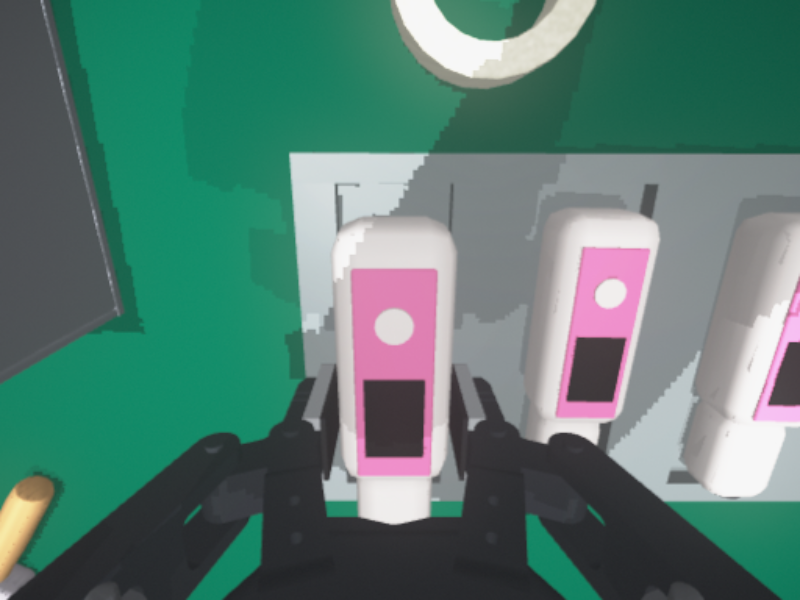

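Unit a is centred over the right pocket: unit 335–455, pocket outline 336–453, head pointing the right way. Now I'll lower it.

Emit:
{"name": "drive_tool", "arguments": {"moves": [{"x":0,"y":0,"z":1.5,"wx":0,"wy":0,"wz":0,"gripper":0.3},{"x":0,"y":0,"z":1.0,"wx":0,"wy":0,"wz":0,"gripper":0.3},{"x":0,"y":0,"z":0.5,"wx":0,"wy":0,"wz":0,"gripper":0.3},{"x":0,"y":0,"z":0.3,"wx":0,"wy":0,"wz":0,"gripper":0.3},{"x":0,"y":0,"z":0.1,"wx":0,"wy":0,"wz":0,"gripper":0.3},{"x":0,"y":0,"z":0.1,"wx":0,"wy":0,"wz":0,"gripper":0.3},{"x":0,"y":0,"z":0,"wx":0,"wy":0,"wz":0,"gripper":0.3},{"x":0,"y":0,"z":0,"wx":0,"wy":0,"wz":0,"gripper":0.3},{"x":0,"y":0,"z":0,"wx":0,"wy":0,"wz":0,"gripper":0.3}]}}

```text
clock: 23.57
tool_pos: [0.5309, -0.1409, 0.0185]
orientation: [-3.141, 0.0, -3.091]
wrist_force: [0.0, 0.4, -1.5]
finger_gap: 0.468
finger_force: 21.2
```

Emit:
{"name": "drive_tool", "arguments": {"moves": [{"x":0,"y":0,"z":0.05,"wx":0,"wy":0,"wz":0,"gripper":0.3},{"x":0,"y":0,"z":0,"wx":0,"wy":0,"wz":0,"gripper":0.3},{"x":0,"y":0,"z":0,"wx":0,"wy":0,"wz":0,"gripper":0.3}]}}

```text
clock: 23.82
tool_pos: [0.5308, -0.1409, 0.0178]
orientation: [-3.142, 0.0, -3.091]
wrist_force: [-0.3, -0.1, -0.6]
finger_gap: 0.465
finger_force: 21.2
```

Emit:
{"name": "drive_tool", "arguments": {"moves": [{"x":0,"y":0,"z":0.04,"wx":0,"wy":0,"wz":0,"gripper":0.3},{"x":0,"y":0,"z":0,"wx":0,"wy":0,"wz":0,"gripper":0.3},{"x":0,"y":0,"z":0,"wx":0,"wy":0,"wz":0,"gripper":0.3}]}}

```text
clock: 24.07
tool_pos: [0.5308, -0.1409, 0.0176]
orientation: [-3.142, 0.0, -3.091]
wrist_force: [-2.3, 0.2, 6.5]
finger_gap: 0.463
finger_force: 22.1
```

Contact at 6.5 N, so I'll release and rise clear.

Emit:
{"name": "drive_tool", "arguments": {"moves": [{"x":0,"y":0,"z":0,"wx":0,"wy":0,"wz":0,"gripper":0.03},{"x":0,"y":0,"z":0,"wx":0,"wy":0,"wz":0,"gripper":-0.05},{"x":0,"y":0,"z":0,"wx":0,"wy":0,"wz":0,"gripper":-0.15},{"x":0,"y":0,"z":0,"wx":0,"wy":0,"wz":0,"gripper":-0.3},{"x":0,"y":0,"z":0,"wx":0,"wy":0,"wz":0,"gripper":-0.4},{"x":0,"y":0,"z":0,"wx":0,"wy":0,"wz":0,"gripper":-0.4},{"x":0,"y":0,"z":0,"wx":0,"wy":0,"wz":0,"gripper":-0.4},{"x":0,"y":0,"z":-1.5,"wx":0,"wy":0,"wz":0,"gripper":-0.4},{"x":0,"y":0,"z":-3.5,"wx":0,"wy":0,"wz":0,"gripper":-0.4},{"x":0,"y":0,"z":-4,"wx":0,"wy":0,"wz":0,"gripper":-0.4},{"x":0,"y":0,"z":-4,"wx":0,"wy":0,"wz":0,"gripper":-0.4},{"x":0,"y":0,"z":-4,"wx":0,"wy":0,"wz":0,"gripper":-0.4}]}}

```text
clock: 25.07
tool_pos: [0.5302, -0.1407, 0.189]
orientation: [3.141, -0.001, -3.091]
wrist_force: [2.0, -0.7, -0.4]
finger_gap: 0.698
finger_force: 0.0
```

Emit:
{"name": "drive_tool", "arguments": {"moves": [{"x":-1,"y":3.5,"z":-1.5,"wx":0,"wy":0,"wz":0,"gripper":-0.4},{"x":-1,"y":3.5,"z":-1.5,"wx":0,"wy":0,"wz":0,"gripper":-0.4},{"x":-1,"y":3.5,"z":-1.5,"wx":0,"wy":0,"wz":0,"gripper":-0.4},{"x":-1,"y":3.5,"z":-1.5,"wx":0,"wy":0,"wz":0,"gripper":-0.4},{"x":0,"y":0,"z":0,"wx":0,"wy":0,"wz":0,"gripper":-0.4},{"x":0,"y":0,"z":0,"wx":0,"wy":0,"wz":0,"gripper":-0.4}]}}

```text
clock: 25.57
tool_pos: [0.5643, 0.0028, 0.2481]
orientation: [-3.141, 0.002, -3.088]
wrist_force: [-0.5, -1.2, 0.3]
finger_gap: 0.701
finger_force: 0.0
```

Run:
```python
from h import *
w=camera('wrist');s=arm.read_state();S=camera('side')
print(s['clock'],s['tool_pos'],s['wrist_force'])
cv2.imwrite('pics/fin.png',np.vstack([cv2.resize(w['image'][20:220],(790,309)),np.pad(cv2.resize(S['image'][100:290,120:480],(530,280)),((0,0),(0,260),(0,0)))]))
```

```text
25.6167 [0.56356554 0.00158231 0.24734511] [-0.66998958 -1.29014112 -0.455787  ]
```

View pics/fin.png

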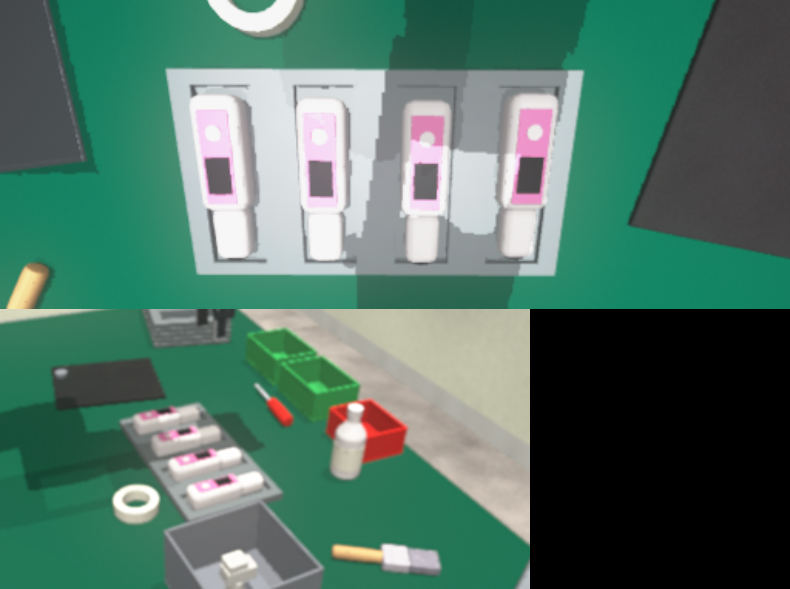

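All four thermometers lie flat with matching heads (handles at 220, 322, 428 and 530), and both offcuts are inside the bin.

```bash
python3 -c "
from bench import ticket
print(ticket.sign_off())"
```

```text
the job is handed in; nothing more can be done
None
```

The job is handed in at about 26 s: both offcuts went into the scrap bin first, then both thermometers went into the cleared pockets, flat, display up and heads matching the packed ones, with finger-force readings of 23 N or less and about 9 N or less at set-down.

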